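# Push a tube rack and a jar home against the stops of a bench reader

## Task

Check in the samples at the white bench reader: push the tube rack along the bench into the corner of the angle stop until it is fully home, flush against both fences with its long side along the back fence, and push the wide squat jar along the bench into the V-shaped stop until it rests against both arms. Only push them, do not lift or tip them, and leave the other loose things where they stand.

Things in the scene. Friction and masses are not known exactly. Their poses are not given: they have to be found in the camera images.
- reader: White bench reader, fixed, housing 55 mm high, with 25 mm high aluminium stops on its robot side. Origin: on the bench at the inside corner of the angle stop. x points into the back fence (inner face x = 0, from y = -198 mm to 0), y along it to the side fence (inner face y = 0, from x = -86 mm to 0), z up. Housing: beyond x = 12 mm, y -195 to 205 mm. V-stop: see v_corner.
- v_corner (a point): Inner corner of the reader's V-stop, on the bench, at x = -4 mm, y = 120 mm in the reader's frame; axes as the reader's. The V opens to -x; its two arms are 70 mm long, 25 mm high, at 45 degrees either side of -x.
- rack_home (a point): Point of the reader 20 mm above the bench where the middle of the rack lies when the rack is fully home in the angle stop (42.5 mm from the back fence, 63.5 mm from the side fence). Axes as the reader's.
- jar_home (a point): Point of the reader 40 mm above the bench where the middle of the jar lies when it rests against both arms of the V-stop (at x = -66 mm, y = 120 mm in the reader's frame). Axes as the reader's.
- rack_mid (a point): Middle of the dark purple tube rack, a block 85 mm (its x) by 127 mm (its y), 40 mm high, about 0.3 kg, loose on the bench; this point is 20 mm above its underside. Four capped tubes fixed in it rise to 70 mm. When home, its 127 mm side lies along the back fence.
- jar_mid (a point): Middle of the squat round amber jar with white lid: 88 mm across up to 60 mm, lid 72 mm across, 80 mm tall in all, about 0.35 kg, loose and upright on the bench; this point is 40 mm above its underside, on its axis.
- vial: capped glass vial, upright, 28 mm across, 55 mm tall; a bystander, loose. Origin: centre of its underside.
- cap_near: green screw cap lying flat, 38 mm across, 14 mm high, between jar and rack on the robot's side; a bystander, loose. Origin: centre of its underside.
- cap_far: green screw cap lying flat, 38 mm across, 14 mm high, on the far left; a bystander, loose. Origin: centre of its underside.
- small_bottle: slim bottle with blue cap, upright, 52 mm across, 90 mm tall; a bystander, loose. Origin: centre of its underside.
- tip_box: small white box with blue lid, 60 x 85 x 50 mm high, on the right; a bystander, loose. Origin: centre of its underside.
- calculator: black pocket calculator lying flat, 130 x 85 x 16 mm high; a bystander, loose. Origin: centre of its underside.
- rack: The same tube rack; this origin is the centre of its underside, axes as given for its middle.
- jar: The same squat jar; this origin is the centre of its underside.

How it is judged:
By the outcome, as a careful person would: the job done as asked, in the order asked, and still so for the second after the job is handed in, with the robot touching nothing.
It also fails if it takes over 72 s, if anything falls off the work surface, if the arm or the gripper's body presses on something with over 40 N, if the wrist force passes 120 N, or if a joint passes its speed limit or range.

## Robot

A 6-joint arm with a two-finger parallel gripper is mounted at the origin on the work surface. World frame = base frame: x ahead of the robot, y to its left, z up, the work surface at z = 0. Lengths are in mm, angles in rad, forces in N, time in s.
With the tool pointing down it reaches from about 275 to 750 mm from the base axis. Payload 10.2 kg.
Tool frame: the origin (TCP) lies midway between the tips of the shut fingers; the grasp point (between the pads) lies grip_depth behind it (grip_depth is the distance from the TCP to the grasp point, in mm); z points along the fingers, y is the line along which they close (so a half turn about z gives the same grasp; the last joint's range is limited). The gripper opens to 85 mm and grips with 20 to 120 N. Pads are 22 mm wide; open, the fingers measure 114 mm over their backs; the gripper's body (76 mm by 85 mm) begins 54 mm behind the grasp point. The pads swing forward as they close: fully open they stand 13 mm farther back than shut.
Start: joints at [-1.561, 0.313, 1.498, -0, 1.331, -0.223], TCP at [121.105, -510.847, 231.294] pointing down, gripper open.
Joint ranges: [-2.94, 2.94], [-0.97, 2.17], [0.19, 2.56], [-1.23, 4.37], [0.02, 3.11], [-2.88, 2.88]. Speed limits (rad/s): [2.39, 2.39, 3.01, 3.14, 3.14, 3.14].

## Interface

Orientations are given as a unit quaternion [w, x, y, z].
In Python, from rig import * gives the robot as it stands.
- The arm moves only by the tool servo_tool, never from a script. Its argument "commands" is a list of rows, each a list of 3 entries, a list of its own where there are three numbers: the gripper command: -1 is fully open, 1 is shut, values between are in proportion, then the shift along the tool's x, y, z in m, then the turn, a rotation vector about the tool's x, y, z in units of 6 degrees (1.0 is 6 degrees). In form: [[grip, [dx, dy, dz], [ax, ay, az]], ...]. A call has 1 to 10 rows; each row shifts and turns the commanded pose from where the row before left it, along the tool's axes as they then stand; what a row does not reach is not made up. A row lasts 1/12 s, in which the tool goes at most 41.7 mm and 7.16 degrees, less where a joint would pass 70% of its speed; a pose out of reach is approached as far as the arm can. A call is refused whole if a number of a shift passes 0.0417 or a number of a turn 1, either way. A call with a gripper value outside its range is refused whole. The fingers move at their own pace and stop on an object; "squeeze" is the grip in N (left out, the last holds). Time passes only in rows, so rows that do not move let the fingers close. It gives the time, the measured TCP pose, the force, the opening and the grip force at its end, in the units of the state.
- sense(): the state, without advancing time (a new reading comes with each control period).
- capture(name): name is "side" or "top" or "wrist"; returns a dict with "pixels" (420x560x3 uint8, red, green, blue), "z_map" (420x560 float32, mm along the optical axis (not along the pixel's ray), 0 where there is no reading), "fx", "fy", "cx", "cy" (pixels), "rvec" (rotation vector, rad) and "tvec" (3), from world to camera coordinates, as OpenCV has them; the wrist camera has in their place "T_tool_cam" (4x4, takes a point from camera to tool coordinates, whose origin is the TCP and whose axes are the flange's). Camera axes: x right, y down, z forward; pixel columns grow to the right and rows downward; lengths in mm; the calibration is good to about 2 mm. A picture is of the moment at which its call begins: read the wrist's pose just before it.
- finish_job(): hands the job in; it is judged then, once.
The state is a dict: "time_s": time; "joints": joint angles; "dq": joint speeds; "tau": joint torques, N m; "eef_pos": TCP position; "ee_rot": TCP orientation; "force": force on the tool from outside, world axes, zero at the start; "wrist_torque": the same for the moment, N m; "grip_width": opening from 0.0 (shut) to 1.0 (fully open); "grip_force": force on a finger pad.
Only numpy, scipy, OpenCV 4.12 (cv2) and the standard library are available. Lean on these libraries where they do the work, as an engineer would, in place of code of your own. Each camera call takes 0.05 s, during which the arm holds its last target. There are 200 camera calls.

## Working session

There is one attempt and no reset: what is moved stays moved. The work goes in short steps, Python scripts to look and compute and a tool call to move; the robot and the scene stay as the last step left them, time stands still between calls to the robot, and variables do not carry over. Pictures are saved under pics/ and viewed, at most 10 in all, crops included, and the job is handed in when it is done.

Besides the shell and the picture viewer there is one more tool, called after "Request:" in YAML: its name, and indented under it one key for each argument. servo_tool: Moves the arm, as the interface text tells. Its arguments: {"type":"object","properties":{"commands":{"type":"array"},"squeeze":{"type":"number"}},"required":["commands"]}

```bash
mkdir -p pics; ls; cat > h.py <<'E'
from rig import *
import numpy as np, cv2
from scipy.spatial.transform import Rotation as R
def cam(name):
    c=capture(name); 
    if name!='wrist':
        Rm=cv2.Rodrigues(np.array(c['rvec'],float))[0]; t=np.array(c['tvec'],float).ravel()
        c['R']=Rm.T; c['o']=-Rm.T@t
    return c
def ray(c,u,v,z):
    d=c['R']@np.array([(u-c['cx'])/c['fx'],(v-c['cy'])/c['fy'],1]); o=c['o']
    return o+d*(z-o[2])/d[2]
def cloud(c):
    v,u=np.mgrid[0:420,0:560]; Z=c['z_map']
    P=np.stack([(u-c['cx'])/c['fx']*Z,(v-c['cy'])/c['fy']*Z,Z],-1)
    W=P@c['R'].T+c['o']; W[Z==0]=np.nan; return W
E
python3 - <<'E'
from h import *
for n in('top','side'):
    c=cam(n); cv2.imwrite(f'pics/{n}0.png',c['pixels'][:,:,::-1]); print(n,c['o'],c['fx'],c['R'].tolist()); np.save(n+'0.npy',c,allow_pickle=True)
print(sense())
E
```

```text
pics
top [ 453.02135435  -31.69197181 1242.94849451] 404.83890322135977 [[0.008224809975637015, -0.9971232501903637, 0.07534969429712395], [-0.9994785712507677, -0.010550305418657202, -0.030516825950571497], [0.03122399896536461, -0.07505940970576852, -0.9966900957184397]]
side [-130.59995997  747.02445241 1046.58187968] 546.5369306658786 [[-0.7592871194881063, -0.4469679393521898, 0.4729722310777993], [-0.6507173932361249, 0.5135883239101974, -0.5592798116176703], [0.007067129504717495, -0.7324252144310512, -0.6808108114198776]]
{'time_s': 0.1, 'joints': array([-1.56141047e+00,  3.13408936e-01,  1.49835259e+00,  7.39790677e-06,
        1.33098224e+00, -2.23411263e-01]), 'dq': array([-6.24329773e-04, -2.01798952e-03,  2.59588219e-05,  1.71257550e-04,
       -5.00814807e-04,  2.05527727e-03]), 'tau': array([ 3.03277753e-03, -4.12895107e+01, -2.60142106e+01, -1.72152040e-04,
        3.00526481e-03, -1.74785805e-05]), 'eef_pos': array([ 121.099658  , -510.61482776,  230.78788655]), 'ee_rot': array([-5.71880363e-04,  9.93233270e-01,  1.16135006e-01,  6.50464068e-05]), 'force': array([ 0.21736824, -0.47783061,  0.0138641 ]), 'wrist_torque': array([0.04208798, 0.00971731, 0.00466177]), 'grip_force': 0.0, 'grip_width': 0.9969835216002726}
```

View pics/top0.png

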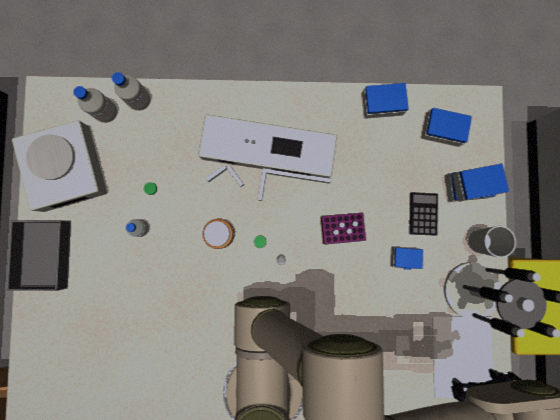

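View pics/side0.png

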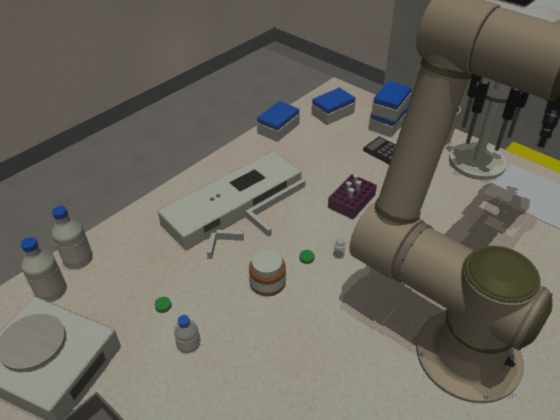

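The top view shows the reader at about (268,148), its angle-stop corner near (264,172) and the V-stop near (226,168). The rack is at (343,228), the jar at (218,233), the near cap at (260,241) and the vial at (281,259). The side view agrees with this layout.

```bash
cat > meas.py <<'E'
from h import *
def rect(P):
    r=cv2.minAreaRect(P.astype(np.float32)); return r, cv2.boxPoints(r)
def big(m,roi):
    k=np.zeros_like(m);u0,v0,u1,v1=roi;k[v0:v1,u0:u1]=m[v0:v1,u0:u1]
    n,l,s,_=cv2.connectedComponentsWithStats(k); return l==1+np.argmax(s[1:,4])
def pix(c,m,z):
    v,u=np.nonzero(m); return np.array([ray(c,a,b,z) for a,b in zip(u,v)])
def measure(c):
    im=c['pixels']; hsv=cv2.cvtColor(im,cv2.COLOR_RGB2HSV); W=cloud(c); z=W[...,2]
    H,S,V=[hsv[...,i].astype(int) for i in range(3)]
    out={}
    m=((H>135)&(H<172)&(S>60)).astype(np.uint8); m=cv2.morphologyEx(m,cv2.MORPH_CLOSE,np.ones((9,9)))
    m=big(m,(150,150,400,300)); P=pix(c,m,40)
    out['rack']=rect(P[:,:2]); out['rackz']=np.nanmedian(z[m])
    return out,W,(H,S,V)
E
python3 - <<'E'
from meas import *
c=cam('top'); o,W,(H,S,V)=measure(c); print(o)
z=W[...,2]
# housing by height
m=((z>45)&(z<65)).astype(np.uint8); m=big(m,(180,100,350,195)); P=pix(c,m,55); print('house',rect(P[:,:2]),np.nanmedian(z[m]))
# jar lid by height
m=((z>70)&(z<90)).astype(np.uint8); m=big(m,(195,210,240,255)); P=pix(c,m,80); print('jar',cv2.minEnclosingCircle(P[:,:2].astype(np.float32)),P.mean(0),np.nanmedian(z[m]))
# fences
m=((z>17)&(z<33)); m[:,:200]=0;m[:,345:]=0;m[:150]=0;m[205:]=0; k=cv2.connectedComponentsWithStats(m.astype(np.uint8)); print(k[2])
for i in range(1,k[0]):
    if k[2][i,4]>25: print(i,rect(pix(c,k[1]==i,25)[:,:2]))
for n,roi,hz,f in [('cap',(245,230,275,255),14,(H>45)&(H<85)&(S>100)),('vial',(270,248,292,270),55,(z>40)&(z<65)),('tip',(385,240,430,275),50,(z>38)&(z<60)),('bot',(120,215,150,240),90,(z>75)&(z<100)),('calc',(400,185,445,240),16,V<60)]:
    mm=big(f.astype(np.uint8),roi); P=pix(c,mm,hz); print(n,P.mean(0),rect(P[:,:2])[0],np.nanmedian(z[mm]))
E
```

```text
{'rack': (((484.4115295410156, -227.4063262939453), (83.53722381591797, 127.32691192626953), 5.751334190368652), array([[ 436.4734 , -168.24902],
       [ 449.23297, -294.935  ],
       [ 532.3497 , -286.56363],
       [ 519.5901 , -159.87766]], dtype=float32)), 'rackz': np.float64(41.260291829191374)}
house (((726.310302734375, 0.446929931640625), (398.2478942871094, 132.14874267578125), 81.82927703857422), array([[ 632.60657, -187.265  ],
       [ 763.4138 , -206.0464 ],
       [ 820.01404,  188.15886],
       [ 689.2068 ,  206.94026]], dtype=float32)) 55.84661744038431
jar ((464.992431640625, 142.560791015625), 35.85783767700195) [465.0436561  142.63520678  80.        ] 81.01904421385598
[[     0      0    560    420 234536]
 [   201    158      4      2      4]
 [   206    159      8      2      9]
 [   215    160      1      1      1]
 [   217    161      3      1      3]
 [   225    162      1      1      1]
 [   229    163      3      1      3]
 [   235    163      1      1      1]
 [   205    165     38     22    197]
 [   237    164      5      2      6]
 [   244    165     
[... 768 characters left out ...]
358489990234) 14.956603063460193
vial [389.04293191 -41.36899455  55.        ] ((389.1317443847656, -40.552734375), (23.150999069213867, 23.326904296875), 0.39295411109924316) 53.744558376526584
tip [ 396.985383   -418.56840895   50.        ] ((395.84539794921875, -417.3599853515625), (86.65142059326172, 62.041587829589844), 89.36622619628906) 50.29260351587607
bot [480.42193231 381.70697699  90.        ] ((480.42010498046875, 382.3318176269531), (22.484783172607422, 27.871484756469727), 0.5373619794845581) 90.38554179660537
calc [ 529.0987714  -476.15845484   16.        ] ((532.0097045898438, -479.9019775390625), (84.05423736572266, 126.71603393554688), 89.18244171142578) 14.456100788953336
```

The sizes and heights match the given ones: rack 83.5×127, housing 398×132, jar lid 36 mm radius at 80 mm. In the world frame, the reader has yaw ≈ -8.1° with its origin ≈ (649,7). The rack is at (484,-227) with yaw 5.75°, and the jar at (465,143). I'll start by moving behind the rack.

Request:
servo_tool:
  commands:
    - [-1, [0, 0, 0], [0, 0, 0.63]]
    - [-1, [0, 0, 0], [0, 0, 0.63]]
    - [-1, [0.039, -0.0307, 0], [0, 0, 0]]
    - [-1, [0.039, -0.0307, 0], [0, 0, 0]]
    - [-1, [0.039, -0.0307, 0], [0, 0, 0]]
    - [-1, [0.039, -0.0307, 0], [0, 0, 0]]
    - [-1, [0.039, -0.0307, 0], [0, 0, 0]]
    - [-1, [0.039, -0.0307, 0], [0, 0, 0]]
    - [-1, [0.039, -0.0307, 0], [0, 0, 0]]
    - [-1, [0.039, -0.0307, 0], [0, 0, 0]]

```text
time_s: 0.98
eef_pos: [362.0, -277.6, 231.4]
ee_rot: [0.0, 0.999, 0.05, 0.0]
force: [0.7, -0.5, -0.4]
grip_width: 0.999
grip_force: 0.0
```

```bash
cat > goal.py <<'E'
# usage: goal.py X Y Z YAW  -> delta in tool axes after turning to YAW (turn units about tool z)
import sys
from h import *
def yaw(s):
    q=s['ee_rot']; r=R.from_quat(np.roll(q,-1)).as_matrix(); return np.degrees(np.arctan2(r[1,0],r[0,0])),r
if __name__=='__main__':
    X,Y,Z,A=map(float,sys.argv[1:]); s=sense(); y,r=yaw(s); d=np.array([X,Y,Z])-s['eef_pos']; a=np.radians(A)
    print('t',s['time_s'],'pos',s['eef_pos'].round(1),'yaw',y.round(2),'F',s['force'].round(1))
    print('tool dx dy dz',round(d[0]*np.cos(a)+d[1]*np.sin(a),1),round(d[0]*np.sin(a)-d[1]*np.cos(a),1),round(-d[2],1),'turn',round((y-A)/6,2))
E
python3 -c "
from rig import *
print([k for k in globals() if not k.startswith('_')]); print(globals().get('grip_depth'))"; python3 goal.py 407 -235 12 5.75
```

```text
['capture', 'finish_job', 'sense', 'PlanningError', 'grip_depth']
18.700000000000003
t 0.9833 pos [ 362.  -277.6  231.4] yaw 5.76 F [ 0.7 -0.5 -0.4]
tool dx dy dz 49.1 -37.8 219.4 turn 0.0
```

Request:
servo_tool:
  commands:
    - [-1, [0, 0, 0], [0, 0, 0]]
    - [-1, [0, 0, 0.036], [0, 0, 0]]
    - [-1, [0, 0, 0.036], [0, 0, 0]]
    - [-1, [0, 0, 0.036], [0, 0, 0]]
    - [-1, [0, 0, 0.036], [0, 0, 0]]
    - [-1, [0, 0, 0.036], [0, 0, 0]]
    - [-1, [0, 0, 0.02], [0, 0, 0]]
    - [-1, [0, 0, 0], [0, 0, 0]]

```text
time_s: 1.65
eef_pos: [359.2, -277.6, 27.8]
ee_rot: [-0.003, 0.999, 0.05, -0.002]
force: [-0.5, -0.2, -0.0]
grip_width: 0.997
grip_force: 0.0
```

```bash
python3 goal.py 407 -235 6 5.75; python3 - <<'E'
from h import *
c=cam('top'); cv2.imwrite('pics/a.png',cv2.resize(c['pixels'][140:300,190:430,::-1],None,fx=3,fy=3))
E
```

```text
t 1.65 pos [ 359.2 -277.6   27.8] yaw 5.76 F [-0.5 -0.2 -0. ]
tool dx dy dz 51.8 -37.6 21.8 turn 0.0
```

View pics/a.png

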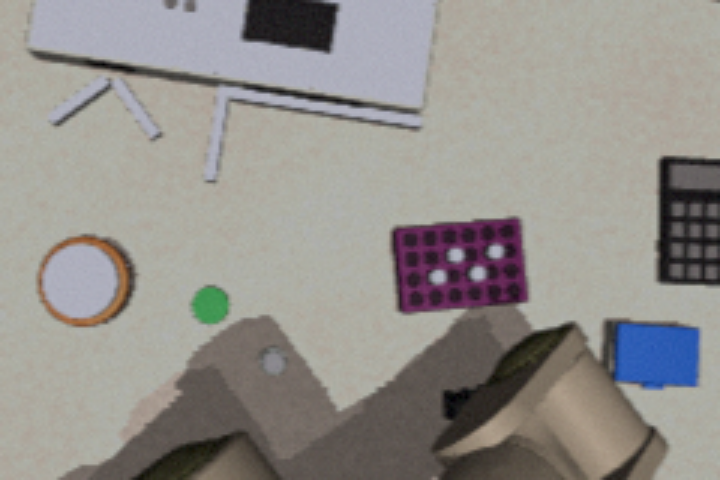

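The crop shows the rack centred at about (460,265) and undisturbed, with the gripper behind and slightly to its right. I'll align with it and move in to contact.

Request:
servo_tool:
  commands:
    - [-1, [0.012, -0.019, 0.0], [0, 0, 0]]
    - [-1, [0.012, -0.019, 0.011], [0, 0, 0]]
    - [-1, [0.012, 0, 0.011], [0, 0, 0]]
    - [-1, [0.012, 0, 0], [0, 0, 0]]
    - [-1, [0.012, 0, 0], [0, 0, 0]]
    - [-1, [0.01, 0, 0], [0, 0, 0]]
    - [-1, [0.008, 0, 0], [0, 0, 0]]
    - [-1, [0, 0, 0], [0, 0, 0]]

```text
time_s: 2.37
eef_pos: [436.2, -234.2, 10.4]
ee_rot: [0.001, 0.999, 0.051, 0.001]
force: [1.3, 0.2, -0.1]
grip_width: 0.999
grip_force: 0.0
```

```bash
python3 goal.py 498 -230 6 -8.1
```

```text
t 2.3667 pos [ 436.2 -234.2   10.4] yaw 5.82 F [ 1.3  0.2 -0.1]
tool dx dy dz 60.6 -12.8 4.4 turn 2.32
```

Request:
servo_tool:
  commands:
    - [-1, [0.007, 0, 0.002], [0, 0, 0.29]]
    - [-1, [0.008, 0, 0.002], [0, 0, 0.29]]
    - [-1, [0.008, 0, 0], [0, 0, 0.29]]
    - [-1, [0.008, 0, 0], [0, 0, 0.29]]
    - [-1, [0.008, 0, 0], [0, 0, 0.29]]
    - [-1, [0.008, 0, 0], [0, 0, 0.29]]
    - [-1, [0.008, 0, 0], [0, 0, 0.29]]
    - [-1, [0.006, 0, 0], [0, 0, 0.29]]
    - [-1, [0.003, 0, 0], [0, 0, 0]]
    - [-1, [0, 0, 0], [0, 0, 0]]

```text
time_s: 3.2
eef_pos: [498.7, -234.6, 5.6]
ee_rot: [0.0, 0.998, -0.071, 0.0]
force: [-0.2, -0.1, -0.2]
grip_width: 0.999
grip_force: 0.0
```

```bash
cat > rk.py <<'E'
from meas import *
import sys
c=cam('top'); o,W,_=measure(c); (ctr,wh,a),b=o['rack']
e=[b[(i+1)%4]-b[i] for i in range(4)]; e=max(e,key=np.linalg.norm); e=e*np.sign(e[1])
A=np.degrees(np.arctan2(-e[0],e[1])); x=np.array([.990,-.141]); y=np.array([.141,.990]); d=np.array(ctr)-[649,6.6]
print('rack',np.round(ctr,1),np.round(wh,1),'yaw',A.round(2),'reader xy',(d@x).round(1),(d@y).round(1))
E
python3 rk.py;  python3 goal.py 498 -230 6 -8.1
```

```text
rack [ 565.8 -193.7] [ 53.2 102.3] yaw 52.12 reader xy -54.1 -210.0
t 3.25 pos [ 498.5 -234.5    5.5] yaw -8.1 F [ 0.6  0.9 -0.5]
tool dx dy dz -1.1 -4.4 -0.5 turn 0.0
```

Request:
servo_tool:
  commands:
    - [-1, [-0.03, 0, -0.01], [0, 0, 0]]
    - [-1, [0, 0, -0.04], [0, 0, 0]]
    - [-0.2, [0, 0, -0.04], [0, 0, -1]]
    - [-0.2, [0, 0.02, -0.03], [0, 0, -1]]
    - [-0.2, [0, 0.03, 0], [0, 0, -1]]
    - [-0.2, [0, 0.03, 0], [0, 0, -1]]
    - [-0.2, [0, 0.03, 0], [0, 0, -1]]
    - [-0.2, [0, 0, 0], [0, 0, -1]]
    - [-0.2, [0, 0, 0], [0, 0, -1]]
    - [-0.2, [0, 0, 0], [0, 0, -1]]

```text
time_s: 4.08
eef_pos: [482.9, -338.9, 125.2]
ee_rot: [-0.0, 0.939, 0.343, 0.0]
force: [0.0, -0.3, -0.5]
grip_width: 0.599
grip_force: 0.0
```

Request:
servo_tool:
  commands:
    - [-0.2, [0, 0, 0], [0, 0, -1]]
    - [-0.2, [0, 0, 0], [0, 0, -1]]
    - [-0.2, [0, 0, 0], [0, 0, -1]]
    - [-0.2, [0, 0, 0], [0, 0, -1]]
    - [-0.2, [0, 0, 0], [0, 0, -1]]
    - [-0.2, [0, 0, 0], [0, 0, -1]]
    - [-0.2, [0, 0, 0], [0, 0, -1]]

```text
time_s: 4.67
eef_pos: [483.0, -338.5, 125.4]
ee_rot: [0.0, 0.754, 0.657, 0.0]
force: [-0.1, -0.0, 1.2]
grip_width: 0.602
grip_force: 0.0
```

```bash
python3 goal.py 537 -344 6 81.9; python3 rk.py; python3 - <<'E'
from h import *
c=cam('top'); cv2.imwrite('pics/b.png',cv2.resize(c['pixels'][140:300,190:430,::-1],None,fx=3,fy=3))
E
```

```text
t 4.6667 pos [ 483.  -338.5  125.4] yaw 82.18 F [-0.1 -0.   1.2]
tool dx dy dz 2.2 54.2 119.4 turn 0.05
rack [ 549.7 -239.1] [127.3  86. ] yaw -7.96 reader xy -63.7 -257.3
```

View pics/b.png

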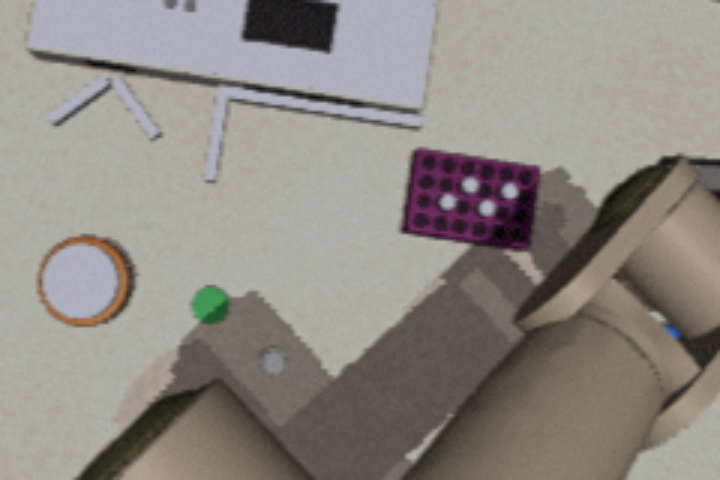

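The crop shows the rack at (470,198), parallel to the back fence; the bystanders have not moved. Next I go to its right side.

Request:
servo_tool:
  commands:
    - [-0.2, [0, 0.026, 0.02], [0, 0, 0.05]]
    - [-0.2, [0, 0.026, 0.03], [0, 0, 0]]
    - [-0.2, [0, 0, 0.034], [0, 0, 0]]
    - [-0.2, [0, 0, 0.034], [0, 0, 0]]
    - [-0.2, [0.012, 0, 0], [0, 0, 0]]
    - [-0.2, [0.012, 0, 0], [0, 0, 0]]
    - [-0.2, [0.01, 0, 0], [0, 0, 0]]
    - [-0.2, [0.01, 0, 0], [0, 0, 0]]
    - [-0.2, [0.01, 0, 0], [0, 0, 0]]
    - [-0.2, [0.01, 0, 0], [0, 0, 0]]

```text
time_s: 5.6
eef_pos: [545.4, -282.6, 9.5]
ee_rot: [0.002, 0.757, 0.653, 0.0]
force: [-1.9, -3.5, 2.6]
grip_width: 0.601
grip_force: 1.9
```

```bash
python3 goal.py 570.5 -137 6 81.9; python3 rk.py
```

```text
t 5.6 pos [ 545.4 -282.6    9.5] yaw 81.55 F [-1.9 -3.5  2.6]
tool dx dy dz 147.7 4.4 3.5 turn -0.06
rack [ 558. -195.] [104.   85.5] yaw -8.52 reader xy -61.7 -212.4
```

Request:
servo_tool:
  commands:
    - [-0.2, [0.012, 0, 0.003], [0, 0, -0.06]]
    - [-0.2, [0.014, 0, 0], [0, 0, 0]]
    - [-0.2, [0.014, 0, 0], [0, 0, 0]]
    - [-0.2, [0.014, 0, 0], [0, 0, 0]]
    - [-0.2, [0.014, 0, 0], [0, 0, 0]]
    - [-0.2, [0.014, 0, 0], [0, 0, 0]]
    - [-0.2, [0.014, 0, 0], [0, 0, 0]]
    - [-0.2, [0.014, 0, 0], [0, 0, 0]]
    - [-0.2, [0.012, 0, 0], [0, 0, 0]]
    - [-0.2, [0.008, 0, 0], [0, 0, 0]]

```text
time_s: 6.48
eef_pos: [562.7, -152.1, 4.2]
ee_rot: [-0.0, 0.755, 0.656, -0.0]
force: [-0.0, -3.0, 2.3]
grip_width: 0.599
grip_force: 1.7
```

```bash
python3 goal.py 566.5 -132.7 6 81.9; python3 rk.py
```

```text
t 6.4833 pos [ 562.7 -152.1    4.2] yaw 81.97 F [-0.  -3.   2.3]
tool dx dy dz 19.8 1.0 -1.8 turn 0.01
rack [578.  -51.2] [73.7 84.4] yaw 81.11 reader xy -62.1 -67.2
```

Request:
servo_tool:
  commands:
    - [-0.2, [0.008, 0, -0.002], [0, 0, 0]]
    - [-0.2, [0.006, 0, 0], [0, 0, 0]]
    - [-0.2, [0, 0, 0], [0, 0, 0]]
    - [-0.2, [-0.03, 0, -0.005], [0, 0, 0]]
    - [-0.2, [0, 0, -0.04], [0, 0, 0]]
    - [-0.2, [0, 0, -0.04], [0, 0, 0]]
    - [-1, [0, -0.035, -0.015], [0, 0, 1]]
    - [-1, [0, -0.035, 0], [0, 0, 1]]
    - [-1, [0, 0, 0], [0, 0, 1]]
    - [-1, [0, 0, 0], [0, 0, 1]]

```text
time_s: 7.37
eef_pos: [490.2, -155.8, 106.5]
ee_rot: [-0.001, 0.876, 0.481, -0.0]
force: [0.7, -1.1, 0.6]
grip_width: 1.002
grip_force: 0.0
```

Request:
servo_tool:
  commands:
    - [-1, [0, 0, 0], [0, 0, 1]]
    - [-1, [0, 0, 0], [0, 0, 1]]
    - [-1, [0, 0, 0], [0, 0, 1]]
    - [-1, [0, 0, 0], [0, 0, 1]]
    - [-1, [0, 0, 0], [0, 0, 1]]
    - [-1, [0, 0, 0], [0, 0, 1]]
    - [-1, [0, -0.025, 0], [0, 0, 1]]
    - [-1, [0, -0.025, 0], [0, 0, 1]]
    - [-1, [0, -0.025, 0], [0, 0, 1]]
    - [-1, [0, -0.025, 0], [0, 0, 1]]

```text
time_s: 8.2
eef_pos: [468.8, -58.6, 106.2]
ee_rot: [-0.0, 1.0, -0.021, -0.0]
force: [0.6, 0.1, 0.1]
grip_width: 1.001
grip_force: 0.0
```

```bash
python3 goal.py 498.6 -52.8 6 -8.1; python3 rk.py
```

```text
t 8.2 pos [468.8 -58.6 106.2] yaw -2.45 F [0.6 0.1 0.1]
tool dx dy dz 28.7 -9.9 100.2 turn 0.94
rack [576.  -62.4] [124.8  85.5] yaw -8.45 reader xy -62.5 -78.6
```

Request:
servo_tool:
  commands:
    - [-1, [0.014, -0.005, 0.01], [0, 0, 0.94]]
    - [-1, [0.014, -0.005, 0.03], [0, 0, 0]]
    - [-1, [0, 0, 0.03], [0, 0, 0]]
    - [-1, [0, 0, 0.03], [0, 0, 0]]
    - [-1, [0, 0, 0], [0, 0, 0]]
    - [-1, [0.01, 0, 0], [0, 0, 0]]
    - [-1, [0.01, 0, 0], [0, 0, 0]]
    - [-1, [0.008, 0, 0], [0, 0, 0]]
    - [-1, [0.006, 0, 0], [0, 0, 0]]
    - [-1, [0.004, 0, 0], [0, 0, 0]]

```text
time_s: 9.08
eef_pos: [536.4, -57.2, 7.1]
ee_rot: [0.0, 0.998, -0.067, -0.0]
force: [-4.2, 0.8, 3.2]
grip_width: 1.001
grip_force: 1.9
```

```bash
python3 goal.py 545 -46 6 -8.1; python3 rk.py
```

```text
t 9.0833 pos [536.4 -57.2   7.1] yaw -7.72 F [-4.2  0.8  3.2]
tool dx dy dz 7.0 -12.3 1.1 turn 0.06
rack [633.2 -74.3] [126.   54.2] yaw -18.98 reader xy -4.2 -82.3
```

Request:
servo_tool:
  commands:
    - [-1, [0.003, 0, 0], [0, 0, 0.03]]
    - [-1, [0.003, 0, 0], [0, 0, 0]]
    - [-1, [0.002, 0, 0], [0, 0, 0]]
    - [-1, [0.002, 0, 0], [0, 0, 0]]
    - [-1, [0, 0, 0], [0, 0, 0]]

```text
time_s: 9.55
eef_pos: [546.3, -58.5, 6.3]
ee_rot: [0.0, 0.998, -0.069, 0.0]
force: [-0.7, 0.5, 0.5]
grip_width: 1.0
grip_force: 0.2
```

```bash
python3 goal.py 545 -46 6 -8.1
```

```text
t 9.55 pos [546.3 -58.5   6.3] yaw -7.9 F [-0.7  0.5  0.5]
tool dx dy dz -3.0 -12.2 0.3 turn 0.03
```

Request:
servo_tool:
  commands:
    - [-1, [0.002, 0, 0], [0, 0, 0.03]]
    - [-1, [0.002, 0, 0], [0, 0, 0]]
    - [-1, [0.002, 0, 0], [0, 0, 0]]
    - [-1, [0, 0, 0], [0, 0, 0]]

```text
time_s: 9.88
eef_pos: [546.9, -58.2, 6.0]
ee_rot: [-0.001, 0.998, -0.07, -0.007]
force: [-31.9, 2.0, 23.8]
grip_width: 1.003
grip_force: 16.1
```

```bash
python3 goal.py 545 -46 6 -8.1
```

```text
t 9.8833 pos [546.9 -58.2   6. ] yaw -8.06 F [-31.9   2.   23.8]
tool dx dy dz -3.6 -11.9 0.0 turn 0.01
```

Request:
servo_tool:
  commands:
    - [-1, [-0.025, 0, 0], [0, 0, 0]]
    - [-1, [0, 0, -0.04], [0, 0, 0]]
    - [-1, [0, 0.025, -0.04], [0, 0, 0]]
    - [0.18, [0, 0.036, -0.02], [0, 0, 0]]
    - [0.18, [0, 0.04, 0], [0, 0, -1]]
    - [0.18, [0, 0, 0], [0, 0, -1]]
    - [0.18, [0, 0, 0], [0, 0, -1]]
    - [0.18, [0, 0, 0], [0, 0, -1]]
    - [0.18, [0, 0, 0], [0, 0, -1]]
    - [0.18, [0, 0, 0], [0, 0, -1]]

```text
time_s: 10.72
eef_pos: [513.6, -153.2, 101.6]
ee_rot: [0.0, 0.97, 0.244, 0.0]
force: [0.5, -0.3, 0.8]
grip_width: 0.413
grip_force: 0.0
```

Request:
servo_tool:
  commands:
    - [0.18, [0, 0, 0], [0, 0, -1]]
    - [0.18, [0, 0, 0], [0, 0, -1]]
    - [0.18, [0, 0, 0], [0, 0, -1]]
    - [0.18, [0, 0, 0], [0, 0, -1]]
    - [0.18, [0, 0, 0], [0, 0, -1]]
    - [0.18, [0, 0, 0], [0, 0, -1]]
    - [0.18, [0, 0.022, 0], [0, 0, -1]]
    - [0.18, [0, 0.022, 0], [0, 0, -1]]
    - [0.18, [0, 0.022, 0], [0, 0, -1]]
    - [0.18, [0, 0, 0], [0, 0, 0]]

```text
time_s: 11.55
eef_pos: [577.8, -176.6, 101.6]
ee_rot: [0.001, 0.754, 0.657, 0.001]
force: [0.2, -0.0, -0.6]
grip_width: 0.415
grip_force: 0.0
```

```bash
python3 goal.py 579 -165.4 6 81.9; python3 rk.py
```

```text
t 11.55 pos [ 577.8 -176.6  101.6] yaw 82.2 F [ 0.2 -0.  -0.6]
tool dx dy dz 11.2 -0.4 95.6 turn 0.05
rack [597.9 -64.2] [122.   85.2] yaw -8.15 reader xy -40.6 -77.3
```

Request:
servo_tool:
  commands:
    - [0.18, [0, 0, 0.032], [0, 0, 0.05]]
    - [0.18, [0, 0, 0.032], [0, 0, 0]]
    - [0.18, [0, 0, 0.03], [0, 0, 0]]
    - [0.18, [0.012, 0, 0], [0, 0, 0]]
    - [0.18, [0.012, 0, 0], [0, 0, 0]]
    - [0.18, [0.008, 0, 0], [0, 0, 0]]
    - [0.18, [0.006, 0, 0], [0, 0, 0]]
    - [0.18, [0.006, 0, 0], [0, 0, 0]]
    - [0.18, [0.004, 0, 0], [0, 0, 0]]
    - [0.18, [0, 0, 0], [0, 0, 0]]

```text
time_s: 12.43
eef_pos: [582.9, -127.5, 9.2]
ee_rot: [0.001, 0.757, 0.654, 0.001]
force: [0.7, -0.1, -0.2]
grip_width: 0.411
grip_force: 0.0
```

```bash
python3 goal.py 585 -125 6 81.9
```

```text
t 12.4333 pos [ 582.9 -127.5    9.2] yaw 81.66 F [ 0.7 -0.1 -0.2]
tool dx dy dz 2.8 1.7 3.2 turn -0.04
```

Request:
servo_tool:
  commands:
    - [0.18, [0.002, 0, 0], [0, 0, -0.04]]
    - [0.18, [0.002, 0, 0], [0, 0, 0]]
    - [0.18, [0.002, 0, 0], [0, 0, 0]]
    - [0.18, [0.002, 0, 0], [0, 0, 0]]
    - [0.18, [0, 0, 0], [0, 0, 0]]

```text
time_s: 12.85
eef_pos: [583.2, -126.4, 9.0]
ee_rot: [0.004, 0.756, 0.655, -0.003]
force: [-10.2, -34.0, 2.8]
grip_width: 0.409
grip_force: 17.6
```

```bash
python3 goal.py 585 -125 6 81.9
```

```text
t 12.85 pos [ 583.2 -126.4    9. ] yaw 81.86 F [-10.2 -34.    2.8]
tool dx dy dz 1.6 1.6 3.0 turn -0.01
```

Request:
servo_tool:
  commands:
    - [0.18, [-0.03, 0, 0], [0, 0, 0]]
    - [0.18, [0, 0, -0.04], [0, 0, 0]]
    - [0.18, [0, -0.02, -0.04], [0, 0, 0]]
    - [0.0, [0, -0.036, -0.015], [0, 0, 0]]
    - [0, [0, -0.036, 0], [0, 0, 1]]
    - [0, [0, 0, 0], [0, 0, 1]]
    - [0, [0, 0, 0], [0, 0, 1]]
    - [0, [0, 0, 0], [0, 0, 1]]
    - [0, [0, 0, 0], [0, 0, 1]]
    - [0, [0, 0, 0], [0, 0, 1]]

```text
time_s: 13.68
eef_pos: [489.3, -136.7, 100.2]
ee_rot: [-0.0, 0.922, 0.387, 0.0]
force: [-0.1, 0.2, 0.5]
grip_width: 0.497
grip_force: 0.0
```

Request:
servo_tool:
  commands:
    - [0, [0, 0, 0], [0, 0, 1]]
    - [0, [0, 0, 0], [0, 0, 1]]
    - [0, [0, 0, 0], [0, 0, 1]]
    - [0, [0, 0, 0], [0, 0, 1]]
    - [0, [0, 0, 0], [0, 0, 1]]
    - [0, [0, 0, 0], [0, 0, 1]]
    - [0, [0, -0.035, 0], [0, 0, 1]]
    - [0, [0, -0.035, 0], [0, 0, 1]]
    - [0, [0, -0.03, 0], [0, 0, 1]]
    - [0, [0, 0, 0], [0, 0, 0]]

```text
time_s: 14.52
eef_pos: [481.4, -33.3, 100.1]
ee_rot: [-0.001, 0.997, -0.073, -0.0]
force: [-0.2, 0.4, -0.1]
grip_width: 0.5
grip_force: 0.0
```

```bash
python3 goal.py 504 -36.6 6 -8.1; python3 rk.py;  python3 - <<'E'
from h import *
c=cam('top'); cv2.imwrite('pics/c.png',cv2.resize(c['pixels'][140:290,190:390,::-1],None,fx=4,fy=4))
E
```

```text
t 14.5167 pos [481.4 -33.3 100.1] yaw -8.35 F [-0.2  0.4 -0.1]
tool dx dy dz 22.8 0.1 94.1 turn -0.04
rack [598.9 -51.9] [124.8  86.8] yaw -7.86 reader xy -41.4 -65.0
```

View pics/c.png

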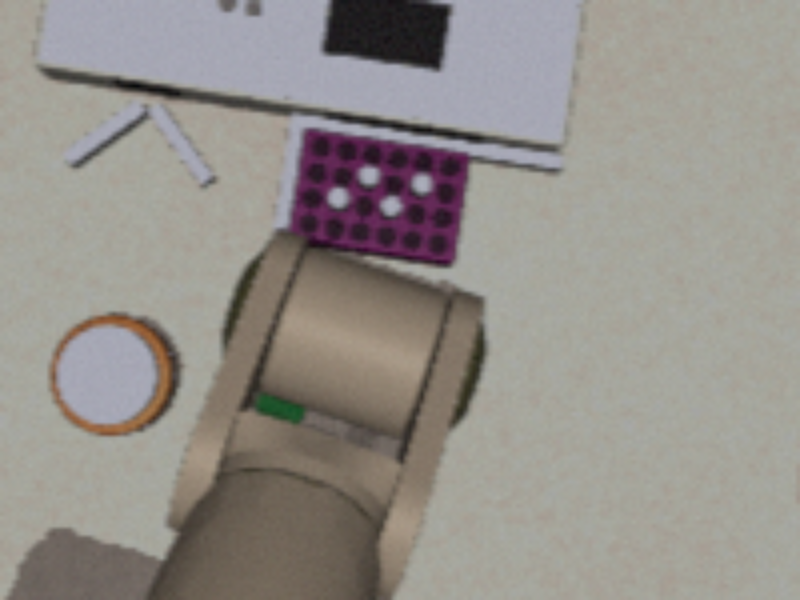

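The crop shows the rack seated in the corner at (380,195), with the green cap visible at (280,407) in its place. I'll press once more against the back fence to make sure.

Request:
servo_tool:
  commands:
    - [-1, [0.022, 0, 0.01], [0, 0, -0.04]]
    - [-1, [0, 0, 0.03], [0, 0, 0]]
    - [-1, [0, 0, 0.03], [0, 0, 0]]
    - [-1, [0, 0, 0.02], [0, 0, 0]]
    - [-1, [0.013, 0, 0], [0, 0, 0]]
    - [-1, [0.013, 0, 0], [0, 0, 0]]
    - [-1, [0.01, 0, 0], [0, 0, 0]]
    - [-1, [0.004, 0, 0], [0, 0, 0]]
    - [-1, [0.003, 0, 0], [0, 0, 0]]
    - [-1, [0.0, 0, 0], [0, 0, 0]]

```text
time_s: 15.45
eef_pos: [546.5, -47.1, 9.9]
ee_rot: [-0.0, 0.998, -0.069, 0.0]
force: [-0.5, -0.0, -0.8]
grip_width: 1.001
grip_force: 0.0
```

```bash
python3 goal.py 549.5 -44 6 -8.1
```

```text
t 15.45 pos [546.5 -47.1   9.9] yaw -7.91 F [-0.5 -0.  -0.8]
tool dx dy dz 2.5 -3.5 3.9 turn 0.03
```

Request:
servo_tool:
  commands:
    - [-1, [0.002, 0, 0], [0, 0, 0.02]]
    - [-1, [0.002, 0, 0], [0, 0, 0]]
    - [-1, [0.002, 0, 0], [0, 0, 0]]
    - [-1, [0.0015, 0, 0], [0, 0, 0]]
    - [-1, [0.0, 0, 0], [0, 0, 0]]

```text
time_s: 15.87
eef_pos: [548.5, -46.9, 9.8]
ee_rot: [-0.001, 0.998, -0.07, -0.007]
force: [-30.2, 0.6, 21.6]
grip_width: 1.0
grip_force: 15.0
```

```bash
python3 goal.py 549.5 -44 6 -8.1
```

```text
t 15.8667 pos [548.5 -46.9   9.8] yaw -8.02 F [-30.2   0.6  21.6]
tool dx dy dz 0.6 -3.0 3.8 turn 0.01
```

Request:
servo_tool:
  commands:
    - [-1, [-0.03, 0, 0], [0, 0, 0]]
    - [-1, [0, 0, -0.04], [0, 0, -0.77]]
    - [-0.2, [0, 0, -0.04], [0, 0, 0]]
    - [-0.2, [0, 0, -0.03], [0, 0, 0]]
    - [-0.2, [-0.024, -0.03, 0], [0, 0, 0]]
    - [-0.2, [-0.024, -0.03, 0], [0, 0, 0]]
    - [-0.2, [-0.024, -0.03, 0], [0, 0, 0]]
    - [-0.2, [-0.024, -0.03, 0], [0, 0, 0]]
    - [-0.2, [-0.024, -0.03, 0], [0, 0, 0]]
    - [-0.2, [-0.024, -0.03, 0], [0, 0, 0]]

```text
time_s: 16.7
eef_pos: [389.5, 145.9, 120.1]
ee_rot: [-0.0, 1.0, -0.03, 0.0]
force: [0.8, 0.5, -0.8]
grip_width: 0.601
grip_force: 0.0
```

```bash
python3 goal.py 385 147.5 20 -3.5; python3 rk.py
```

```text
t 16.7 pos [389.5 145.9 120.1] yaw -3.42 F [ 0.8  0.5 -0.8]
tool dx dy dz -4.6 -1.3 100.1 turn 0.01
rack [605.7 -52.9] [124.4  97.4] yaw -8.15 reader xy -34.5 -65.0
```

Request:
servo_tool:
  commands:
    - [-0.2, [0, 0, 0.035], [0, 0, 0]]
    - [-0.2, [0, 0, 0.035], [0, 0, 0]]
    - [-0.2, [0, 0, 0.03], [0, 0, 0]]
    - [-0.2, [0, 0, 0], [0, 0, 0]]
    - [-0.2, [0.01, 0, 0], [0, 0, 0]]
    - [-0.2, [0.008, 0, 0], [0, 0, 0]]
    - [-0.2, [0.006, 0, 0], [0, 0, 0]]
    - [-0.2, [0.006, 0, 0], [0, 0, 0]]
    - [-0.2, [0.006, 0, 0], [0, 0, 0]]
    - [-0.2, [0.006, 0, 0], [0, 0, 0]]

```text
time_s: 17.58
eef_pos: [432.7, 142.4, 20.5]
ee_rot: [0.0, 1.0, -0.03, -0.001]
force: [-5.5, 0.4, 6.5]
grip_width: 0.595
grip_force: 4.3
```

```bash
cat > jar.py <<'E'
from meas import *
c=cam('top'); W=cloud(c); z=W[...,2]; m=((z>72)&(z<86)&(c['pixels'].min(-1)>110)).astype(np.uint8); m=big(m,(190,150,250,255)); P=pix(c,m,80)
q=cv2.minEnclosingCircle(P[:,:2].astype(np.float32)); print('jar circ',np.round(q[0],1),round(q[1],1),P.mean(0).round(1),m.sum(),np.nanmedian(z[m]))
E
python3 jar.py; python3 goal.py 556 137 20 -3.5;  python3 - <<'E'
from h import *
c=cam('side'); cv2.imwrite('pics/d.png',cv2.resize(c['pixels'][150:330,150:390,::-1],None,fx=3,fy=3))
E
```

```text
jar circ [493.9 143.5] 31.4 [496.5 144.1  80. ] 186 81.06045724490491
t 17.6333 pos [434.1 142.3  20.6] yaw -3.41 F [-0.4 -0.7  0.9]
tool dx dy dz 122.0 -2.2 0.6 turn 0.01
```

View pics/d.png

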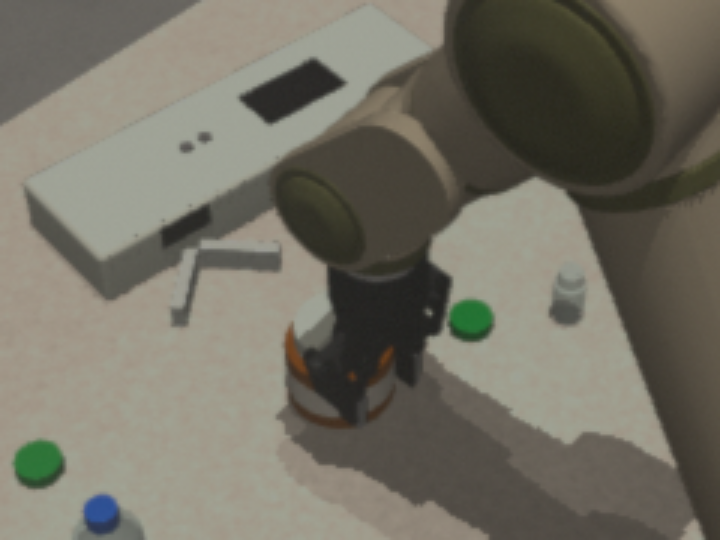

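The crop shows the jar upright at (340,360), cradled by both fingers. The caps and the vial are undisturbed. I'll push on.

Request:
servo_tool:
  commands:
    - [-0.2, [0.01, 0, 0], [0, 0, 0]]
    - [-0.2, [0.012, 0, 0], [0, 0, 0]]
    - [-0.2, [0.012, 0, 0], [0, 0, 0]]
    - [-0.2, [0.012, -0.001, 0], [0, 0, 0]]
    - [-0.2, [0.012, -0.001, 0], [0, 0, 0]]
    - [-0.2, [0.012, 0, 0], [0, 0, 0]]
    - [-0.2, [0.012, 0, 0], [0, 0, 0]]
    - [-0.2, [0.01, 0, 0], [0, 0, 0]]
    - [-0.2, [0.008, 0, 0], [0, 0, 0]]
    - [-0.2, [0.005, 0, 0], [0, 0, 0]]

```text
time_s: 18.52
eef_pos: [538.3, 138.1, 20.0]
ee_rot: [0.0, 1.0, -0.03, -0.0]
force: [-4.1, -0.3, 3.3]
grip_width: 0.6
grip_force: 2.9
```

Request:
servo_tool:
  commands:
    - [-0.2, [0.003, 0, 0], [0, 0, 0]]
    - [-0.2, [0.003, 0, 0], [0, 0, 0]]
    - [-0.2, [0.002, 0, 0], [0, 0, 0]]
    - [-0.2, [0, 0, 0], [0, 0, 0]]

```text
time_s: 18.85
eef_pos: [546.1, 137.7, 20.0]
ee_rot: [-0.0, 1.0, -0.03, 0.0]
force: [-2.2, -0.2, 1.8]
grip_width: 0.601
grip_force: 1.9
```

```bash
python3 jar.py; python3 goal.py 556 137 20 -3.5
```

```text
jar circ [621.  143.4] 17.4 [621.  142.6  80. ] 30 80.96502807523768
t 18.9 pos [546.  137.7  20. ] yaw -3.4 F [-1.6 -0.5  2.1]
tool dx dy dz 10.0 0.1 0.0 turn 0.02
```

Request:
servo_tool:
  commands:
    - [-0.2, [0.002, 0, 0], [0, 0, 0]]
    - [-0.2, [0.002, 0, 0], [0, 0, 0]]
    - [-0.2, [0.002, 0, 0], [0, 0, 0]]
    - [-0.2, [0.002, 0, 0], [0, 0, 0]]
    - [-0.2, [0, 0, 0], [0, 0, 0]]

```text
time_s: 19.32
eef_pos: [554.2, 137.2, 19.9]
ee_rot: [-0.0, 1.0, -0.03, 0.0]
force: [-1.6, 0.4, 1.8]
grip_width: 0.596
grip_force: 1.9
```

Request:
servo_tool:
  commands:
    - [-0.2, [0.002, 0, 0], [0, 0, 0]]
    - [-0.2, [0.002, 0, 0], [0, 0, 0]]
    - [-0.2, [0.0, 0, 0], [0, 0, 0]]

```text
time_s: 19.57
eef_pos: [555.7, 137.0, 19.7]
ee_rot: [0.0, 1.0, -0.03, -0.003]
force: [-15.2, -0.7, 12.0]
grip_width: 0.599
grip_force: 9.9
```

Request:
servo_tool:
  commands:
    - [-0.2, [0.002, 0, 0], [0, 0, 0]]
    - [-0.2, [0.0, 0, 0], [0, 0, 0]]
    - [-0.2, [-0.03, 0, 0], [0, 0, 0]]
    - [-0.2, [-0.04, 0, -0.01], [0, 0, 0]]
    - [-0.2, [-0.04, 0, -0.03], [0, 0, 0]]
    - [-0.2, [-0.04, 0, -0.04], [0, 0, 0]]
    - [-0.2, [-0.04, 0, -0.04], [0, 0, 0]]
    - [-0.2, [0, 0, -0.03], [0, 0, 0]]
    - [-0.2, [0, 0, 0], [0, 0, 0]]
    - [-0.2, [0, 0, 0], [0, 0, 0]]

```text
time_s: 20.4
eef_pos: [399.2, 146.5, 145.2]
ee_rot: [-0.0, 1.0, -0.03, 0.003]
force: [-0.3, 0.7, -0.9]
grip_width: 0.597
grip_force: 0.0
```

```bash
python3 jar.py; python3 rk.py; python3 goal.py 385 140 180 -3.5;  python3 - <<'E'
from h import *
c=cam('top'); cv2.imwrite('pics/e.png',cv2.resize(c['pixels'][150:270,195:355,::-1],None,fx=5,fy=5,interpolation=cv2.INTER_CUBIC))
E
```

```text
jar circ [601.3 136.4] 35.7 [600.8 136.5  80. ] 475 80.97805862232076
rack [599.6 -52. ] [124.3  85.3] yaw -8.21 reader xy -40.6 -65.0
t 20.5 pos [398.1 146.3 143.2] yaw -3.42 F [-0.1 -0.2  0.1]
tool dx dy dz -12.7 7.1 -36.8 turn 0.01
```

View pics/e.png

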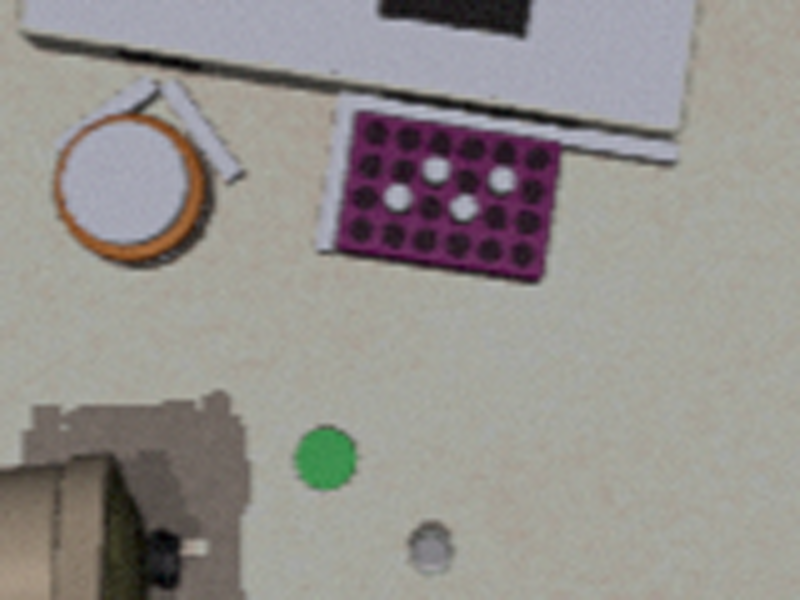

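The jar and rack look seated at (130,185) and (450,195), and the bystanders have not moved. The jar may sit about 3 mm towards the left arm, so I'll give it a second push angled towards the right arm.

Request:
servo_tool:
  commands:
    - [-0.2, [0, 0, 0], [0, 0, 0.89]]
    - [-0.2, [0, 0, 0], [0, 0, 0.89]]
    - [-0.2, [0, 0, 0], [0, 0, 0.89]]
    - [-0.2, [0, 0, 0], [0, 0, 0.89]]
    - [-0.2, [0.0, 0, 0], [0, 0, 0.89]]
    - [-0.2, [0.025, -0.023, 0], [0, 0, 0]]
    - [-0.2, [0.025, -0.023, 0], [0, 0, 0]]
    - [-0.2, [0.025, -0.023, 0], [0, 0, 0]]
    - [-0.2, [0.025, -0.023, 0], [0, 0, 0]]
    - [-0.2, [0, 0, 0], [0, 0, 0]]

```text
time_s: 21.38
eef_pos: [534.6, 176.1, 141.4]
ee_rot: [0.0, 0.966, -0.26, -0.0]
force: [-0.1, 0.7, -0.5]
grip_width: 0.597
grip_force: 0.0
```

```bash
python3 goal.py 532 175 20 -30; python3 jar.py
```

```text
t 21.3833 pos [534.6 176.1 141.4] yaw -30.15 F [-0.1  0.7 -0.5]
tool dx dy dz -1.7 2.2 121.4 turn -0.03
jar circ [602.1 136.8] 34.9 [604.9 132.9  80. ] 380 81.02402575561769
```

Contact is about 32 mm ahead.

Request:
servo_tool:
  commands:
    - [-0.2, [0, 0.002, 0.035], [0, 0, 0]]
    - [-0.2, [0, 0, 0.035], [0, 0, 0]]
    - [-0.2, [0, 0, 0.035], [0, 0, 0]]
    - [-0.2, [0, 0, 0.016], [0, 0, 0]]
    - [-0.2, [0.008, 0, 0], [0, 0, 0]]
    - [-0.2, [0.008, 0, 0], [0, 0, 0]]
    - [-0.2, [0.006, 0, 0], [0, 0, 0]]
    - [-0.2, [0.004, 0, 0], [0, 0, 0]]
    - [-0.2, [0.002, 0, 0], [0, 0, 0]]
    - [-0.2, [0, 0, 0], [0, 0, 0]]

```text
time_s: 22.27
eef_pos: [554.5, 159.8, 23.7]
ee_rot: [-0.0, 0.966, -0.26, 0.001]
force: [0.3, -0.3, 0.0]
grip_width: 0.598
grip_force: 0.0
```

Request:
servo_tool:
  commands:
    - [-0.2, [0.002, 0, 0], [0, 0, 0]]
    - [-0.2, [0.002, 0, 0], [0, 0, 0]]
    - [-0.2, [0, 0, 0], [0, 0, 0]]

```text
time_s: 22.52
eef_pos: [557.4, 158.0, 23.0]
ee_rot: [-0.0, 0.966, -0.26, 0.0]
force: [1.0, 0.4, -0.6]
grip_width: 0.598
grip_force: 0.0
```

Request:
servo_tool:
  commands:
    - [-0.2, [0.002, 0, 0], [0, 0, 0]]
    - [-0.2, [0.002, 0, 0], [0, 0, 0]]
    - [-0.2, [0.002, 0, 0], [0, 0, 0]]
    - [-0.2, [0, 0, 0], [0, 0, 0]]

```text
time_s: 22.85
eef_pos: [562.2, 155.2, 22.7]
ee_rot: [0.0, 0.966, -0.26, -0.001]
force: [-2.9, 1.5, 1.2]
grip_width: 0.602
grip_force: 1.4
```

Request:
servo_tool:
  commands:
    - [-0.2, [0.001, 0, 0], [0, 0, 0]]
    - [-0.2, [0.001, 0, 0], [0, 0, 0]]
    - [-0.2, [0.001, 0, 0], [0, 0, 0]]
    - [-0.2, [0, 0, 0], [0, 0, 0]]

```text
time_s: 23.18
eef_pos: [563.9, 154.2, 22.6]
ee_rot: [-0.0, 0.966, -0.259, -0.001]
force: [-7.2, 5.1, 3.6]
grip_width: 0.602
grip_force: 4.5
```

Request:
servo_tool:
  commands:
    - [-0.2, [0.001, 0, 0], [0, 0, 0]]
    - [-0.2, [0.001, 0, 0], [0, 0, 0]]
    - [-0.2, [0, 0, 0], [0, 0, 0]]
    - [-0.2, [0, 0, 0], [0, 0, 0]]

```text
time_s: 23.52
eef_pos: [564.0, 154.1, 22.5]
ee_rot: [0.0, 0.966, -0.259, -0.003]
force: [-15.2, 8.9, 8.2]
grip_width: 0.597
grip_force: 8.3
```

Request:
servo_tool:
  commands:
    - [-0.2, [-0.015, 0, 0], [0, 0, 0]]
    - [-0.2, [-0.035, 0, 0], [0, 0, 0]]
    - [-0.2, [-0.04, 0, -0.02], [0, 0, 0]]
    - [-0.2, [-0.04, 0, -0.04], [0, 0, 0]]
    - [-0.2, [-0.04, 0, -0.04], [0, 0, 0]]
    - [-0.2, [-0.04, 0, -0.04], [0, 0, 0]]
    - [-0.2, [0, 0, 0], [0, 0, 0]]
    - [-0.2, [0, 0, 0], [0, 0, 0]]

```text
time_s: 24.18
eef_pos: [415.2, 241.4, 131.4]
ee_rot: [-0.001, 0.966, -0.259, 0.002]
force: [-0.9, -0.5, -0.2]
grip_width: 0.604
grip_force: 0.0
```

```bash
python3 jar.py; python3 rk.py;  python3 - <<'E'
from h import *
c=cam('top'); cv2.imwrite('pics/f.png',cv2.resize(c['pixels'][150:270,195:355,::-1],None,fx=5,fy=5,interpolation=cv2.INTER_CUBIC))
c=cam('side'); cv2.imwrite('pics/g.png',cv2.resize(c['pixels'][150:290,180:360,::-1],None,fx=4,fy=4,interpolation=cv2.INTER_CUBIC))
E
```

```text
jar circ [603.  133.3] 36.1 [602.9 133.8  80. ] 469 80.94547624685651
rack [599.7 -52. ] [124.4  85.3] yaw -8.15 reader xy -40.5 -65.0
```

View pics/f.png

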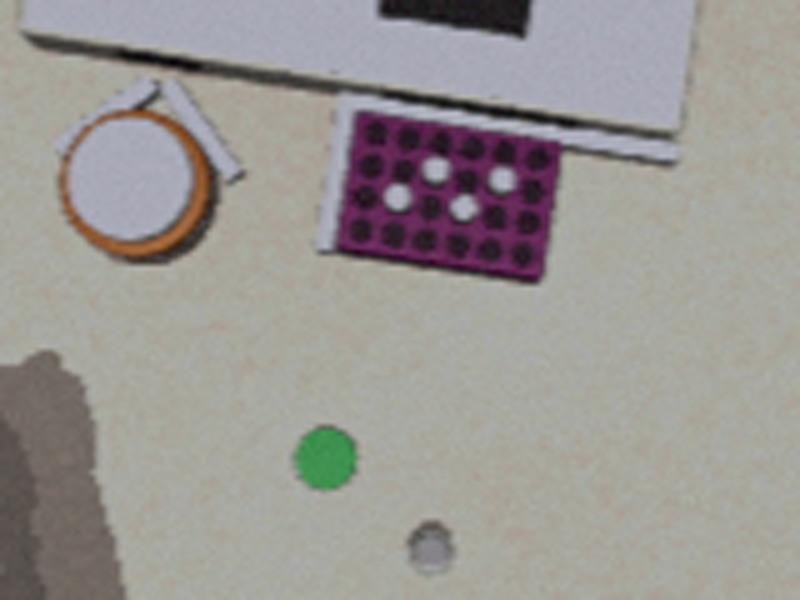

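View pics/g.png

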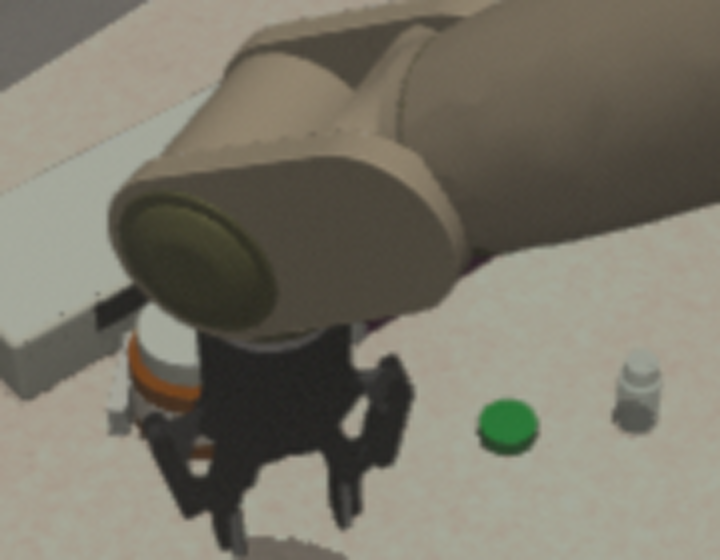

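The top crop shows the jar nested in the V at (135,185), with its measured centre (603,133.5) within 1 mm of the expected home. The rack is flush in the corner at (450,195), and the cap and vial are where they were. The side crop shows the gripper clear of everything.

```bash
python3 -c "
from rig import *
print(finish_job())"
```

```text
the job is handed in; nothing more can be done
None
```

The job is handed in, at about 24 s on the robot's clock: the rack was pushed home first, pressed against both fences, and then the jar was pushed against both arms of the V-stop; both were only pushed, and I saw no bystander moved.

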